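# Reset the polisher interlock with both keys

### The job

On the grey control box, push the clear cover all the way back by the front of its upright lip, then press the two round keys it was hiding fully down together, one fingertip on each, keep both down for three seconds, and let them come up again. Leave the cover back, do not press the oblong stop key, and do not disturb the pots and pliers. Only touch and push: do not pinch the lip or pick anything up.

Things in the scene. Friction and masses are not known exactly. Their poses are not given: they have to be found in the camera images.
- console: Grey control box fixed to the bench, 130 (x) x 176 (y) mm, with a flat aluminium deck 56 mm above the bench. Origin: centre of its underside; x points to its back (roughly away from the robot), y to its left, z up. It stands turned by up to 0.25 rad about z. All parts below keep these axes.
- key_left_top (a point): Centre of the flat top of the left round key: black push button, cap 32 mm across, top 14 mm above the deck when up. At console (-30, +52, 70) mm when up. The two round keys stand 60 mm apart, centre to centre, along console y, under the clear cover until it is pushed back. Moves down with the key.
- key_right_top (a point): Centre of the flat top of the right round key, same shape and size. At console (-30, -8, 70) mm when up.
- key_left (a joint): How far the left round key is pressed, m: 0 up, 0.008 fully down. Spring: it begins to move at about 1.6 N and takes about 5 N to go fully down (about 10 N for both keys together); it comes up by itself. Fully down its top is still 6 mm above the deck.
- key_right (a joint): The same for the right round key.
- stop_key (a joint): How far the oblong stop key is pressed, m: 0 up, 0.008 fully down; leave it alone. Same spring.
- stop_key_top (a point): Centre of the top of the oblong black stop key, 20 (x) x 28 (y) mm, top 12 mm above the deck, at console (-30, -58, 68) mm; it stands 80 mm to the right of the middle between the round keys and is not under the cover.
- cover (a joint): How far the clear cover is pushed back along console +x, m: 0 shut (over both round keys), 0.058 fully back at its stop (keys free). It starts anywhere from 0 to 0.012, slides at about 1.5 N and stays where it is left.
- cover_lip (a point): Centre of the front face (console -x side) of the upright aluminium lip on the clear cover. Lip: 100 (y) x 8 (x) x 22 mm high, on the back edge of the flat clear plate (50 x 104 mm, top 20 mm above the deck), which runs 42 mm forward of the lip. At console (-13, +22, 87) mm when shut; moves with the cover. Fingers must not touch the back of the lip.
- paste_pot: Loose small lidded pot, 41 mm across, 36 mm high, on the bench just behind the right half of the box. Origin: centre of its underside. Leave it.
- flux_pot: Loose lidded pot, 51 mm across, 46 mm high, on the bench just behind the left half of the box. Origin: centre of its underside. Leave it.
- red_pliers: Loose pliers, 49 x 144 x 12 mm, lying on the bench behind the box. Origin: centre of the underside. Leave them.

How it is judged:
On the way, in this order (a step that is already met when the one before it is completed fails the run):
1. the clear cover is pushed back, keys still up (value of joint cover above 0.05 m and value of joint each of key_left, key_right below 0.002 m), for 0.1 s.
2. both round keys held down together by the fingers (2.5 s) (value of joint each of key_left, key_right above 0.006 m and value of joint cover above 0.05 m and contact force between the fingers and key_left above 0.5 N and contact force between the fingers and key_right above 0.5 N), for 2.5 s.
At the end, for the whole second after the job is handed in: Both round keys are up again (pressed less than 1.5 mm) after being held at least 6 mm down together for 2.5 s, the stop key is up, the cover is at least 50 mm back, and the pots and pliers are at rest within 15 mm of where they stood (value of joint each of key_left, key_right, stop_key below 0.0015 m and value of joint cover above 0.05 m and distance of each of paste_pot, flux_pot, red_pliers from where it was at the start of the episode below 0.015 m and linear speed of each of paste_pot, flux_pot, red_pliers below 0.02 m/s); the robot touches nothing.
It fails at once if one round key pressed (6 mm) while the other is up (less than 1.5 mm) ((value of joint key_left above 0.006 m and value of joint key_right below 0.0015 m) or (value of joint key_right above 0.006 m and value of joint key_left below 0.0015 m)).
It fails at once if the stop key pressed (value of joint stop_key above 0.003 m).
It fails at once if the lip pinched or touched from behind (contact force between the fingers and cover_c4 above 2 N).
It fails at once if a pot or the pliers moved or lifted (distance of any of paste_pot, flux_pot, red_pliers from where it was at the start of the episode above 0.015 m).
It also fails if it takes over 48 s, if anything falls off the work surface, if the arm or the gripper's body presses on something with over 40 N, if the wrist force passes 120 N, or if a joint passes its speed limit or range.

### The arm

A 7-joint arm with a two-finger parallel gripper is mounted at the origin on a cart in front of the work surface, level with it; the furniture and walls round the work are solid. World frame = base frame: x ahead of the robot, y to its left, z up, the work surface at z = 0. Lengths are in m, angles in rad, forces in N, time in s.
With the tool pointing down it reaches from about 0.425 to 0.925 m from the base axis. Payload 6.8 kg.
Tool frame: the origin (TCP) lies at the centre of the arm's flange, where the gripper is bolted on; the fingertips stand 173 mm ahead of it and the grasp point (between the pads) lies 155 mm ahead of it (finger_overhang is the distance from the TCP to the fingertips, in m); y points along the fingers, z is the direction in which the jaws open and shut, and the axes are right-handed (so a half turn about y gives the same grasp; the last joint's range is limited). The gripper opens to 85 mm and grips with 20 to 120 N. Pads are 22 mm wide; open, the fingers measure 114 mm over their backs; the gripper's body (76 mm by 85 mm) begins 54 mm behind the grasp point. The pads swing forward as they close: fully open they stand 13 mm farther back than shut.
Start: joints at [1.16, 0.477, 0.022, 1.555, -0.011, 1.109, -0.083], TCP at [0.201, -0.644, 0.405] pointing down, gripper open.
Joint ranges: [-2.96, 2.96], [-0.34, 2.1], [-1.41, 1.46], [0.24, 2.44], [-1.37, 4.51], [0.17, 1.92], [-2.96, 2.96]. Speed limits (rad/s): [2.39, 2.39, 3.14, 3.14, 3.14, 3.14, 3.14].

### API

Orientations are given as a rotation vector (axis times angle).
In Python, from bench import get_obs, grab_frame, hand_in, finger_overhang gives the robot as it stands. The module is installed in compiled form; this text tells all that it offers.
- The arm moves only by the shell command python3 -m jog 'ROWS' [FORCE]. ROWS is JSON, a list of rows, each a list of 3 entries, a list of its own where there are three numbers: the shift along the tool's x, y, z in cm, then the turn about the tool's y in rad, then the gripper command: -1 is fully open, 1 is shut, values between are in proportion. In form: [[[x, y, z], twist, gripper], ...]. A call has 1 to 10 rows; each row is the pose to reach, as a shift and turn from the pose commanded when the call began, along the tool's axes at that moment; what a row does not reach only later rows make up. A row lasts 1/8 s, in which the tool goes at most 62.5 mm and 10.7 degrees, less where a joint would pass 70% of its speed; a pose out of reach is approached as far as the arm can. A call with a gripper value outside its range is refused whole. The fingers move at their own pace and stop on an object; FORCE is the grip in N (left out, the last holds). Time passes only in rows, so rows that repeat a pose let the fingers close. It gives the time, the measured TCP pose, the force and the opening at its end, in the units of the state.
- get_obs(): the state, without advancing time (a new reading comes with each control period).
- grab_frame(name): name is "scene" or "top" or "wrist"; returns a dict with "image" (400x640x3 uint8, blue, green, red), "fx", "fy", "cx", "cy" (pixels), "distortion" ([k1, k2, p1, p2, k3] as OpenCV has them; the pictures are not rectified), "origin" and "rotation" of the camera in the world. Camera axes: x right, y up, looking along -z (the intrinsics and any distortion apply to the point x, -y, -z); pixel columns grow to the right and rows downward; lengths in m; the calibration is good to about 2 mm. A picture is of the moment at which its call begins. There is no depth.
- hand_in(): hands the job in, once; it reports no verdict.
The state is a dict: "clock": time; "joints": joint angles; "qvel": joint speeds; "tau": joint torques, N m; "tcp_pos": TCP position; "orientation": TCP orientation; "contact_force": force on the tool from outside, world axes, zero at the start; "moment": the same for the moment, N m; "grip_width": finger opening in m.
Only numpy, scipy, OpenCV 4.12 (cv2) and the standard library are available. Lean on these libraries where they do the work, as an engineer would, in place of code of your own. Each camera call takes 0.05 s, during which the arm holds its last target.

## Working session

There is one attempt and no reset: what is moved stays moved. The work goes in short steps, Python scripts to look and compute and a shell command to move; the robot and the scene stay as the last step left them, time stands still between calls to the robot, and variables do not carry over. Pictures are saved under pics/ and viewed, and the job is handed in when it is done.

```bash
mkdir -p pics; python3 - <<'E'
from bench import *
import cv2
print(get_obs(), finger_overhang() if callable(finger_overhang) else finger_overhang)
for n in ["scene","top","wrist"]:
    f=grab_frame(n); cv2.imwrite(f"pics/{n}0.png",f["image"])
    print(n,{k:v for k,v in f.items() if k!="image"})
E
```

```text
{'clock': 0.0, 'joints': array([ 1.15989874,  0.47777907,  0.02234882,  1.5564231 , -0.01151677,
        1.10931129, -0.0831294 ]), 'qvel': array([-0.00058584, -0.00102265,  0.00072832,  0.0014578 ,  0.00066625,
        0.00080252, -0.00019882]), 'tau': array([ 2.22631564e-05, -5.96450114e+01,  1.60772536e+00, -2.81200272e+01,
        1.24424402e-02,  9.36886965e-03, -4.09115003e-06]), 'tcp_pos': array([ 0.2012051 , -0.64403163,  0.40375168]), 'orientation': array([-0.31444956,  2.06038833, -2.05674469]), 'contact_force': array([-1.08911419,  1.08749431,  0.55429836]), 'moment': array([ 0.0226657 ,  0.02172588, -0.03085357]), 'grip_width': 0.08522818179953125} 0.1734
scene {'fx': 392.1514715626743, 'fy': 392.1514715626743, 'cx': 314.8574111351591, 'cy': 206.34875281338375, 'distortion': array([0.03283468, 0.        , 0.        , 0.        , 0.        ]), 'origin': array([0.10752568, 0.06150815, 0.66009577]), 'rotation': array([ 0.49571315, -0.85888624, -2.00811541])}
top {'fx': 472.3565692203683, 'fy': 472.3565692203683, 'cx': 325.2996303886044, 'cy': 208.2386340328182, 'distortion': array([-0.13415284,  0.        ,  0.        ,  0.        ,  0.        ]), 'origin': array([ 0.51326693, -0.2462171 ,  0.94407209]), 'rotation': array([ 0.09374067, -0.11169098, -1.55240112])}
wrist {'fx': 292.6928843641503, 'fy': 292.6928843641503, 'cx': 321.85400831841184, 'cy': 195.02952471130794, 'distortion': array([0.01031781, 0.        , 0.        , 0.        , 0.        ]), 'origin': array([ 0.28172632, -0.61797455,  0.37163103]), 'rotation': array([-0.2872842 ,  0.21377949, -1.25544808])}
```

View pics/scene0.png

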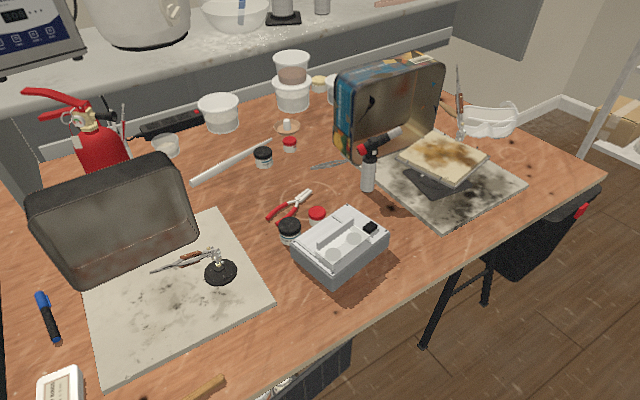

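View pics/top0.png

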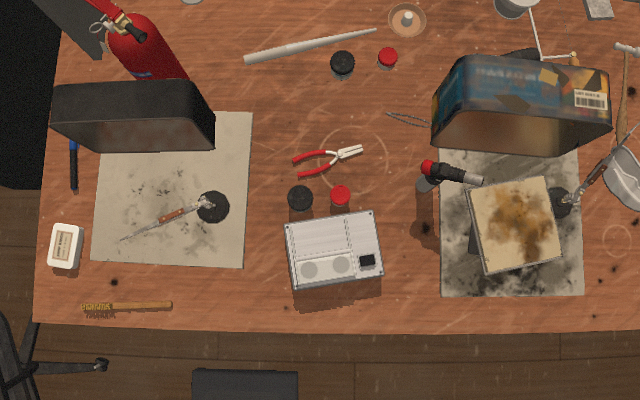

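View pics/wrist0.png

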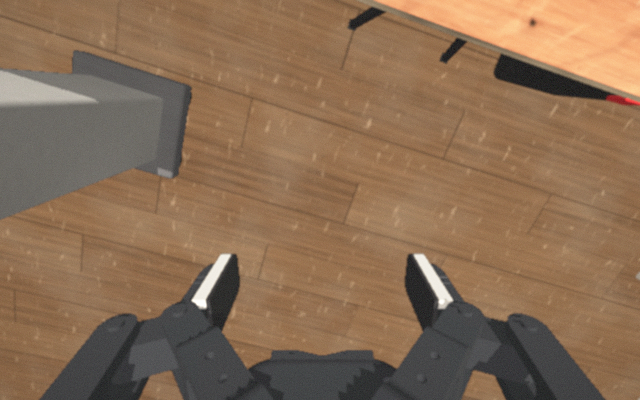

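The top view shows the box at about (333,250), with the stop key at (367,261) and the two round keys at (309,270) and (341,265). The black and red pots are behind it at (300,197) and (340,195). I'll zoom in.

```bash
python3 - <<'E'
import cv2
a=cv2.imread("pics/top0.png")[195:310,270:400]; cv2.imwrite("pics/topz.png",cv2.resize(a,None,fx=5,fy=5,interpolation=cv2.INTER_CUBIC))
a=cv2.imread("pics/scene0.png")[185:295,270:400]; cv2.imwrite("pics/scz.png",cv2.resize(a,None,fx=5,fy=5,interpolation=cv2.INTER_CUBIC))
E
```

```text
(no output)
```

View pics/topz.png

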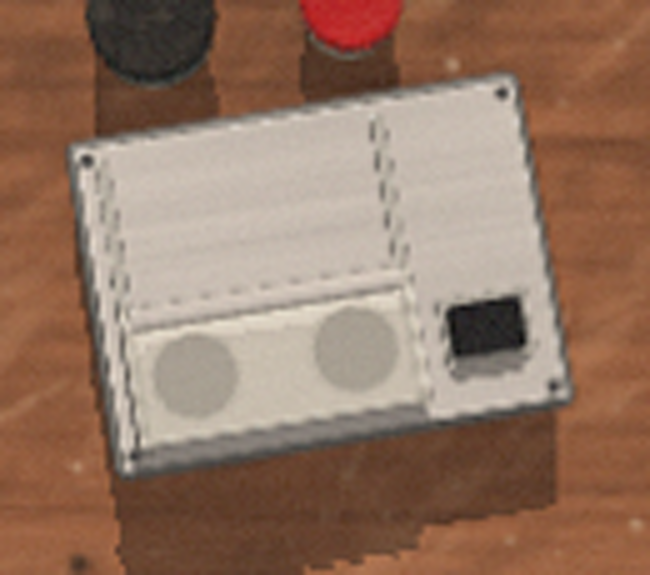

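View pics/scz.png

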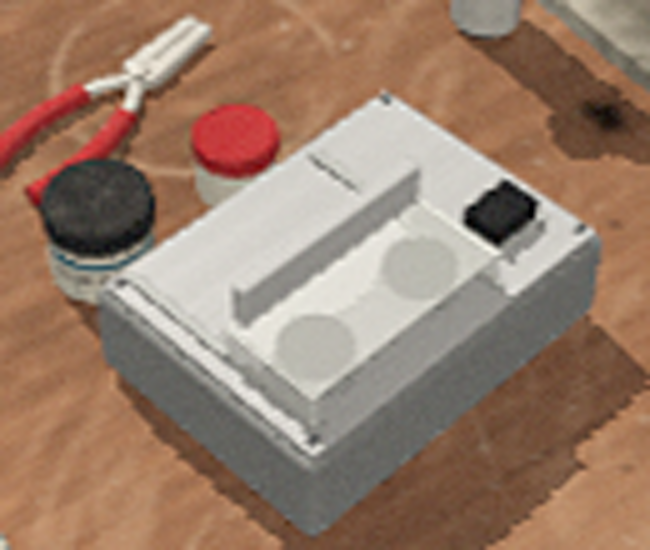

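```bash
cat > h.py <<'E'
import numpy as np, cv2
from scipy.spatial.transform import Rotation as R
def proj(f,P):
    P=np.atleast_2d(P); Rc=R.from_rotvec(f["rotation"]).as_matrix()
    c=(P-f["origin"])@Rc; c=c*[1,-1,-1]
    K=np.array([[f["fx"],0,f["cx"]],[0,f["fy"],f["cy"]],[0,0,1]])
    return cv2.projectPoints(c.reshape(-1,1,3),np.zeros(3),np.zeros(3),K,f["distortion"])[0].reshape(-1,2)
def con(p,L):
    L=np.atleast_2d(L)/1000.; c,s=np.cos(p[2]),np.sin(p[2])
    return np.c_[p[0]+c*L[:,0]-s*L[:,1],p[1]+s*L[:,0]+c*L[:,1],L[:,2]]
E
cat > fit.py <<'E'
from h import *
from bench import grab_frame
from scipy.optimize import least_squares
T=grab_frame("top");S=grab_frame("scene")
L=[[65,88,56],[65,-88,56],[-65,-88,56],[-65,88,56],[-30,52,70],[-30,-8,70],[-30,-58,68]]
ut=np.array([[70,150],[515,75],[572,400],[122,475],[195,375],[356,348],[486,326]])
us=np.array([[103,288],[385,95],[597,235],[312,452],[315,347],[420,267],[500,213]])
zt=(ut+.5)/5-.5+[270,195]; zs=(us+.5)/5-.5+[270,185]
for m in (1,2,3):
  def r(p):
    a=(proj(T,con(p,L))-zt).ravel();b=(proj(S,con(p,L))-zs).ravel()
    return np.r_[a*(m&1),b*((m>>1)&1)]
  o=least_squares(r,[.5,-.25,0],loss='soft_l1'); print(m,o.x.round(4)); print(r(o.x).reshape(-1,2).round(1).tolist())
p=o.x
# lip: cover from front-of-lip top edge in both
for d in (0,4,8,12):
  pts=con(p,[[-13+d,72,98],[-13+d,-28,98],[-13+d,72,76],[-13+d,-28,76],[-55+d,72,76],[-55+d,-28,76]])
  print(d,((proj(T,pts)-[270,195])*5+2).round().tolist(),((proj(S,pts)-[270,185])*5+2).round().tolist())
print(con(p,[[-30,52,70],[-30,-8,70],[-30,22,70],[-13,22,87]]))
E
python3 fit.py
```

```text
1 [ 0.553 -0.272  0.185]
[[-1.9, -1.5], [0.6, -1.9], [1.6, 0.9], [-1.2, 2.0], [-0.0, 0.2], [-0.1, 0.1], [0.5, -0.2], [-0.0, -0.0], [-0.0, -0.0], [0.0, -0.0], [0.0, 0.0], [-0.0, -0.0], [-0.0, -0.0], [-0.0, -0.0]]
2 [ 0.5511 -0.271   0.1796]
[[-0.0, -0.0], [0.0, -0.0], [0.0, 0.0], [-0.0, 0.0], [-0.0, 0.0], [-0.0, 0.0], [-0.0, 0.0], [-2.7, -0.1], [-0.1, -1.8], [2.6, 0.1], [0.0, 4.4], [-0.1, -0.1], [-0.1, 0.0], [0.2, -0.9]]
3 [ 0.5524 -0.2717  0.1823]
[[-2.0, -1.3], [0.5, -1.5], [1.4, 1.3], [-1.5, 2.3], [-0.2, 0.5], [-0.3, 0.4], [0.3, 0.3], [-2.7, -0.5], [-0.3, -2.2], [2.4, -0.5], [0.1, 3.8], [-0.1, -0.7], [-0.1, -0.5], [0.1, -1.5]]
0 [[129.0, 339.0], [405.0, 293.0], [132.0, 340.0], [401.0, 295.0], [151.0, 454.0], [421.0, 408.0]] [[247.0, 299.0], [425.0, 170.0], [247.0, 337.0], [423.0, 208.0], [324.0, 399.0], [500.0, 261.0]]
4 [[127.0, 328.0], [403.0, 282.0], [130.0, 329.0], [399.0, 284.0], [149.0, 443.0], [419.0, 398.0]] [[239.0, 294.0], [418.0, 165.0], [240.0, 331.0], [415.0, 203.0], [317.0, 393.0], [492.0, 256.0]]
8 [[125.0, 317.0], [401.0, 271.0], [129.0, 319.0], [397.0, 273.0], [147.0, 433.0], [417.0, 387.0]] [[232.0, 288.0], [411.0, 160.0], [233.0, 326.0], [408.0, 198.0], [309.0, 387.0], [485.0, 251.0]]
12 [[124.0, 306.0], [399.0, 260.0], [127.0, 308.0], [396.0, 263.0], [145.0, 422.0], [415.0, 376.0]] [[225.0, 283.0], [403.0, 155.0], [226.0, 320.0], [401.0, 193.0], [302.0, 381.0], [477.0, 246.0]]
[[ 0.51343307 -0.22600567  0.07      ]
 [ 0.52430941 -0.28501165  0.07      ]
 [ 0.51887124 -0.25550866  0.07      ]
 [ 0.5355896  -0.25242703  0.087     ]]
```

```bash
cat > tgt.py <<'E'
# usage: tgt.py cx cy ztip : shift in tool axes (cm), twist
import sys
from h import *
from bench import get_obs
p=[0.5527,-0.2718,0.1835]
o=get_obs(); M=R.from_rotvec(o["orientation"]).as_matrix()
print("clock",o["clock"],"tcp",o["tcp_pos"].round(4),"F",o["contact_force"].round(2),"w",round(o["grip_width"],4))
print("axes x,y,z:",M.T.round(3).tolist())
c,s=np.cos(p[2]),np.sin(p[2]); d=(o["tcp_pos"]+.1734*M[:,1]-[p[0],p[1],0])@np.array([[c,-s,0],[s,c,0],[0,0,1]])
print("tip in console mm",(d*1000).round(1))
cx,cy,z=map(float,sys.argv[1:4])
g=con(p,[cx,cy,z])[0]-[0,0,-.1734]
print("target tcp",g.round(4),"shift cm",((g-o["tcp_pos"])@M*100).round(2))
for sgn in (1,-1):
  jz=sgn*np.array([-s,c,0]); t=M.T@jz; print("twist",round(float(np.arctan2(t[0],t[2])),3),"tilt",t[1].round(4))
print("joints",o["joints"].round(3))
E
python3 tgt.py -38 22 150
```

```text
clock 0.25 tcp [ 0.2013 -0.6442  0.4043] F [-0.44  0.21 -0.78] w 0.0853
axes x,y,z: [[-0.954, -0.298, 0.0], [-0.0, 0.001, -1.0], [0.298, -0.954, -0.001]]
tip in console mm [-413.5 -301.9  230.9]
target tcp [ 0.5113 -0.2571  0.3234] shift cm [-41.14   8.11 -27.69]
twist -3.022 tilt 0.0008
twist 0.119 tilt -0.0008
joints [ 1.16   0.477  0.022  1.556 -0.011  1.109 -0.083]
```

```bash
python3 -m jog '[[[-4,0,-2.8],0.01,-0.07],[[-8,0,-5.6],0.02,-0.07],[[-13,0,-8.4],0.04,-0.07],[[-17,0,-11.4],0.05,-0.07],[[-21,0,-14.4],0.06,-0.07],[[-26,1,-17.4],0.08,-0.07],[[-30,2,-20.4],0.09,-0.07],[[-35,4,-23.4],0.1,-0.07],[[-39,6,-26.2],0.119,-0.07],[[-41.1,8.1,-27.7],0.119,-0.07]]' 20; python3 tgt.py -38 22 100;  python3 - <<'E'
from bench import *
import cv2
for n in ["scene","wrist"]:
    cv2.imwrite(f"pics/{n}1.png",grab_frame(n)["image"])
E
```

```text
clock: 1.5
tcp_pos: [0.5128, -0.2544, 0.3233]
orientation: [-0.198, 2.123, -2.122]
contact_force: [-0.6, -0.1, -0.0]
grip_width: 0.0458
clock 1.5 tcp [ 0.5128 -0.2544  0.3233] F [-0.61 -0.07 -0.05] w 0.0458
axes x,y,z: [[-0.982, -0.186, -0.001], [0.001, 0.001, -1.0], [0.186, -0.982, -0.001]]
tip in console mm [-35.8  24.5 149.9]
target tcp [ 0.5113 -0.2571  0.2734] shift cm [0.2  4.99 0.24]
twist -3.138 tilt 0.0005
twist 0.004 tilt -0.0005
joints [ 0.466  0.406 -0.144  1.875  0.073  0.865 -1.097]
```

View pics/wrist1.png

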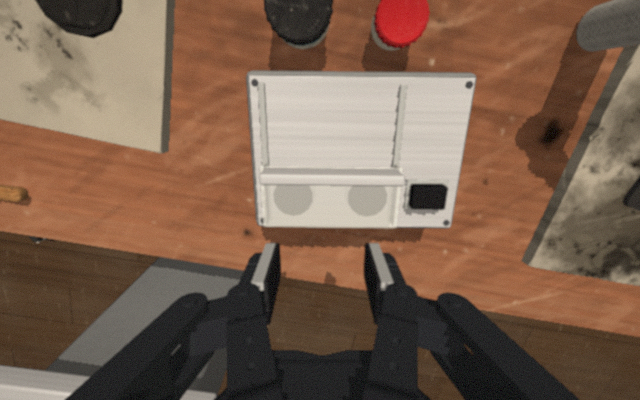

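View pics/scene1.png

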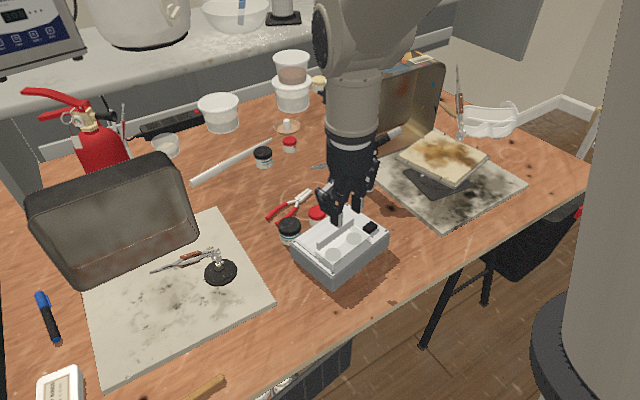

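The wrist view shows the deck corners near (250,73), (473,73), (450,228) and (260,228), and the keys at (293,199) and (367,199). I'll zoom in and cross-check the pose from this camera.

```bash
python3 - <<'E'
import cv2
a=cv2.imread("pics/wrist1.png")[150:300,235:465]; cv2.imwrite("pics/wz1.png",cv2.resize(a,(690,450),interpolation=cv2.INTER_CUBIC))
from h import *
from bench import *
from scipy.optimize import least_squares
W=grab_frame("wrist")
L=[[-30,52,70],[-30,-8,70],[-30,-58,68]]
z=np.array([[293,199],[367,199],[428.,196.5]])
o=least_squares(lambda p:(proj(W,con(p,L))-z).ravel(),[.55,-.27,.18]);print(o.x.round(4),o.fun.round(1))
p=[0.5527,-0.2718,0.1835]
print((proj(W,con(p,L))-z).round(1).tolist())
for d in (0,3,6,9): print(d,proj(W,con(o.x,[[-13+d,22,98],[-13+d,22,76],[-55+d,22,76]])).round(1).tolist())
E
```

```text
[ 0.5512 -0.2723  0.2027] [-1.3  0.3  0.  -0.5  1.3  0.4]
[[-2.4, -2.7], [-0.9, -2.2], [0.3, -0.1]]
0 [[330.0, 189.6], [329.4, 180.5], [329.6, 230.6]]
3 [[330.0, 185.5], [329.4, 176.7], [329.6, 227.2]]
6 [[330.0, 181.3], [329.3, 172.9], [329.6, 223.8]]
9 [[330.0, 177.0], [329.3, 169.0], [329.6, 220.4]]
```

View pics/wz1.png

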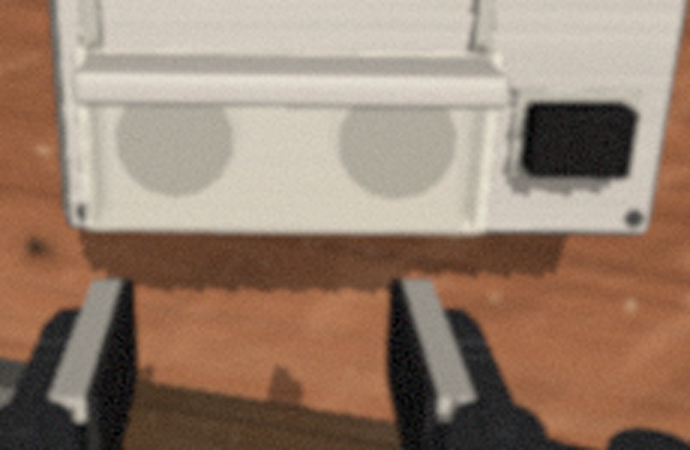

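```bash
python3 - <<'E'
from h import *
from bench import *
from scipy.optimize import least_squares
W=grab_frame("wrist")
L=[[-30,52,70],[-30,-8,70],[-30,-58,68],[65,88,56],[65,-88,56],[-65,-88,56]]
z=np.array([[293,196.2],[367.6,196.5],[428.,196.5],[249,73],[475,73],[450,228]])
for n in (3,6):
  o=least_squares(lambda p:(proj(W,con(p,L[:n]))-z[:n]).ravel(),[.55,-.27,.18]);print(o.x.round(4),o.fun.reshape(-1,2).round(1).tolist())
  print(con(o.x,L[:2]).round(4).tolist())
print(con([0.5527,-0.2718,0.1835],L[:2]).round(4).tolist())
M=R.from_rotvec(get_obs()["orientation"]).as_matrix();t=get_obs()["tcp_pos"]
for s in(-30,30,-22,22): print(s,proj(W,t+.1734*M[:,1]+s/1000*M[:,2]).round(1))
E
```

```text
[ 0.5518 -0.2761  0.1777] [[-0.8, -0.1], [-0.3, 0.3], [1.1, -0.0]]
[[0.513, -0.2302, 0.07], [0.5237, -0.2893, 0.07]]
[ 0.5502 -0.2762  0.1802] [[-0.9, 1.9], [-0.6, 2.1], [0.7, 1.7], [-7.5, -2.9], [5.6, -1.6], [3.1, 3.0]]
[[0.5114, -0.2304, 0.07], [0.5221, -0.2894, 0.07]]
[[0.5137, -0.2261, 0.07], [0.5247, -0.2851, 0.07]]
-30 [[272.  257.7]]
30 [[381.5 258. ]]
-22 [[286.6 257.7]]
22 [[366.9 257.9]]
```

Wrist and top fits agree to about 4 mm, so I'll use the mean. The cover has d≈3 mm. Next I'll descend over the plate in front of the lip.

```bash
sed -i 's/^p=.*/p=[0.5522,-0.274,0.182]/' tgt.py; python3 tgt.py -37 22 92
```

```text
clock 1.7 tcp [ 0.5108 -0.2577  0.3236] F [ 0.39 -1.33 -0.62] w 0.0456
axes x,y,z: [[-0.983, -0.183, 0.001], [-0.001, -0.0, -1.0], [0.183, -0.983, -0.0]]
tip in console mm [-38.   23.6 150.2]
target tcp [ 0.5118 -0.2591  0.2654] shift cm [-0.08  5.82  0.16]
twist -3.139 tilt 0.0
twist 0.002 tilt -0.0
joints [ 0.469  0.405 -0.141  1.875  0.073  0.867 -1.094]
```

```bash
python3 -m jog '[[[-0.1,2,0.15],0,-0.07],[[-0.1,4,0.15],0,-0.07],[[-0.1,5.5,0.15],0,-0.07],[[-0.1,5.8,0.15],0,-0.07],[[-0.1,5.8,0.15],0,-0.07]]'; python3 tgt.py -37 22 88;  python3 - <<'E'
from bench import *
import cv2
a=grab_frame("scene")["image"][165:285,270:400]; cv2.imwrite("pics/s2.png",cv2.resize(a,None,fx=5,fy=5,interpolation=cv2.INTER_CUBIC))
cv2.imwrite("pics/w2.png",grab_frame("wrist")["image"])
E
```

```text
clock: 2.33
tcp_pos: [0.5123, -0.2592, 0.2662]
orientation: [-0.195, 2.125, -2.126]
contact_force: [0.5, 0.0, 0.3]
grip_width: 0.0456
clock 2.325 tcp [ 0.5123 -0.2592  0.2662] F [0.48 0.   0.25] w 0.0456
axes x,y,z: [[-0.983, -0.182, -0.0], [0.0, -0.0, -1.0], [0.182, -0.983, 0.0]]
tip in console mm [-36.5  21.7  92.8]
target tcp [ 0.5118 -0.2591  0.2614] shift cm [ 0.04  0.48 -0.02]
twist -3.141 tilt -0.0005
twist 0.001 tilt 0.0005
joints [ 0.464  0.485 -0.134  1.909  0.091  0.753 -1.109]
```

View pics/s2.png

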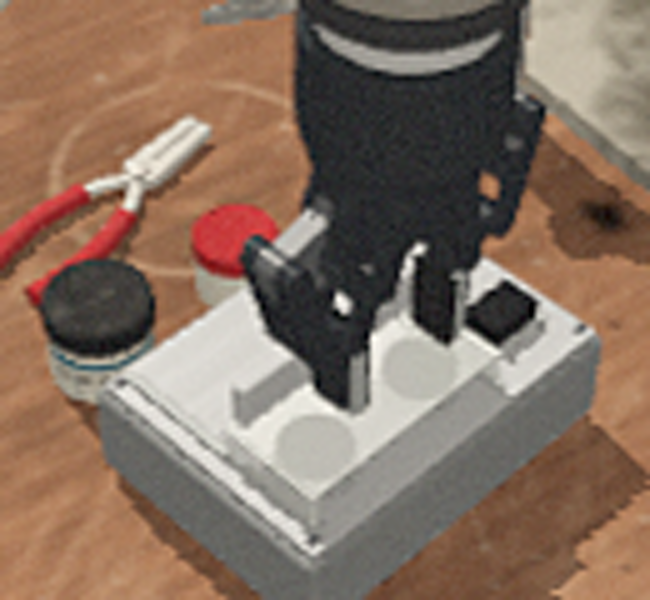

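View pics/w2.png

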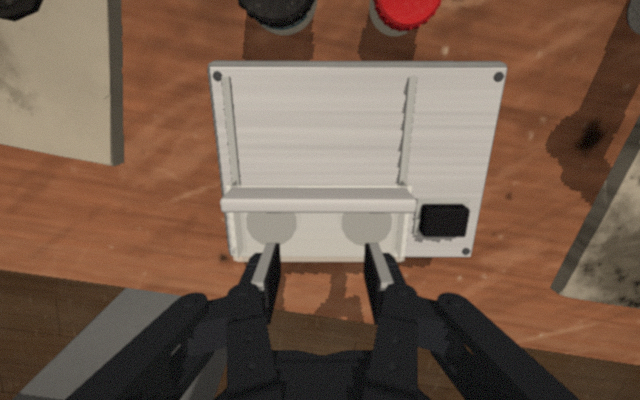

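```bash
python3 - <<'E'
from h import *
from bench import *
S=grab_frame("scene")
p=[0.5522,-0.274,0.182]
for z in (78,86,94):
  for x in(-47.5,-25.5):
    print(z,x,((proj(S,con(p,[[x,59,z],[x,45,z],[x,-1,z],[x,-15,z]]))-[270,165])*5+2).round().tolist())
E
python3 -m jog '[[[0,0.3,0],0,-0.07],[[0,0.5,0],0,-0.07],[[0,0.5,0],0,-0.07]]'; python3 -m jog '[[[0,0.2,0],0,-0.07],[[0,0.2,0],0,-0.07]]'
```

```text
78 -47.5 [[340.0, 463.0], [365.0, 443.0], [446.0, 381.0], [469.0, 363.0]]
78 -25.5 [[299.0, 431.0], [324.0, 412.0], [405.0, 352.0], [429.0, 334.0]]
86 -47.5 [[340.0, 449.0], [366.0, 430.0], [447.0, 367.0], [471.0, 349.0]]
86 -25.5 [[299.0, 418.0], [325.0, 399.0], [406.0, 338.0], [430.0, 320.0]]
94 -47.5 [[340.0, 436.0], [366.0, 416.0], [448.0, 354.0], [472.0, 335.0]]
94 -25.5 [[299.0, 404.0], [325.0, 385.0], [407.0, 324.0], [431.0, 307.0]]
clock: 2.85
tcp_pos: [0.5122, -0.2586, 0.2605]
orientation: [-0.196, 2.125, -2.125]
contact_force: [-0.1, -0.1, -0.3]
grip_width: 0.0458
clock: 3.1
tcp_pos: [0.5122, -0.2586, 0.2585]
orientation: [-0.196, 2.125, -2.125]
contact_force: [0.1, 0.4, 0.5]
grip_width: 0.0455
```

Picture: the tips seem a few mm higher than nominal (left tip at (350,405)). I'll feel for the plate in small steps.

```bash
python3 -m jog '[[[0,0.2,0],0,-0.07],[[0,0.2,0],0,-0.07]]'; python3 -m jog '[[[0,0.2,0],0,-0.07],[[0,0.2,0],0,-0.07]]';python3 -m jog '[[[0,0.2,0],0,-0.07],[[0,0.2,0],0,-0.07]]'
```

```text
clock: 3.35
tcp_pos: [0.5122, -0.2586, 0.2565]
orientation: [-0.196, 2.125, -2.125]
contact_force: [-0.1, 1.0, -0.5]
grip_width: 0.0459
clock: 3.6
tcp_pos: [0.5122, -0.2586, 0.2545]
orientation: [-0.196, 2.125, -2.125]
contact_force: [0.1, 0.2, 0.8]
grip_width: 0.0455
clock: 3.85
tcp_pos: [0.5122, -0.2586, 0.2525]
orientation: [-0.196, 2.125, -2.125]
contact_force: [-0.0, 0.5, 0.4]
grip_width: 0.0459
```

```bash
python3 -m jog '[[[0,0.2,0],0,-0.07],[[0,0.2,0],0,-0.07]]'; python3 -m jog '[[[0,0.2,0],0,-0.07],[[0,0.2,0],0,-0.07]]' ; python3 - <<'E'
from bench import *
import cv2
a=grab_frame("scene")["image"][165:285,270:400]; cv2.imwrite("pics/s3.png",cv2.resize(a,None,fx=5,fy=5,interpolation=cv2.INTER_CUBIC))
E
```

```text
clock: 4.1
tcp_pos: [0.5122, -0.2586, 0.2505]
orientation: [-0.196, 2.125, -2.125]
contact_force: [0.2, 0.2, 0.6]
grip_width: 0.0454
clock: 4.35
tcp_pos: [0.5122, -0.2586, 0.2485]
orientation: [-0.196, 2.125, -2.125]
contact_force: [0.5, -0.3, 1.0]
grip_width: 0.0455
```

View pics/s3.png

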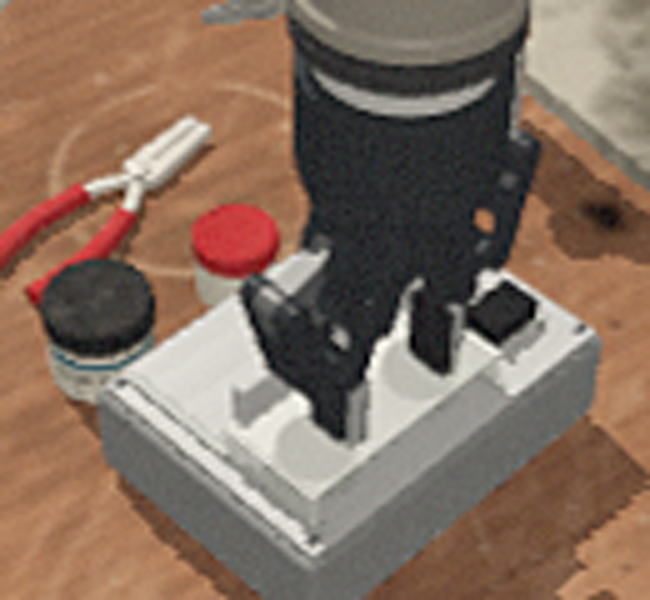

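```bash
python3 -m jog '[[[0,0.2,0],0,-0.07],[[0,0.2,0],0,-0.07]]'; python3 -m jog '[[[0,0.2,0],0,-0.07],[[0,0.2,0],0,-0.07]]' ; python3 -m jog '[[[0,0.2,0],0,-0.07],[[0,0.2,0],0,-0.07]]' 
```

```text
clock: 4.65
tcp_pos: [0.5126, -0.2587, 0.2472]
orientation: [-0.195, 2.124, -2.125]
contact_force: [-0.2, 1.2, 3.8]
grip_width: 0.0458
clock: 4.9
tcp_pos: [0.5139, -0.2583, 0.247]
orientation: [-0.192, 2.122, -2.124]
contact_force: [-1.5, 1.9, 17.4]
grip_width: 0.0455
clock: 5.15
tcp_pos: [0.5152, -0.2579, 0.2469]
orientation: [-0.188, 2.119, -2.123]
contact_force: [-0.9, 4.8, 28.4]
grip_width: 0.0462
```

Contact at TCP z≈0.2473 means the tip is 171.3 mm ahead of the TCP at this opening. I'll raise to about 7 mm above the plate, then push.

```bash
python3 -m jog '[[[0,-0.6,0],0,-0.07],[[0,-1.2,0],0,-0.07],[[0,-1.2,0],0,-0.07]]'; python3 tgt.py 28 21 84
```

```text
clock: 5.52
tcp_pos: [0.5121, -0.2588, 0.2547]
orientation: [-0.196, 2.125, -2.125]
contact_force: [0.5, 1.0, -1.4]
grip_width: 0.0454
clock 5.525 tcp [ 0.5121 -0.2588  0.2547] F [ 0.48  0.96 -1.36] w 0.0454
axes x,y,z: [[-0.983, -0.182, 0.0], [-0.0, -0.0, -1.0], [0.182, -0.983, 0.0]]
tip in console mm [-36.7  22.2  81.3]
target tcp [ 0.5759 -0.2483  0.2574] shift cm [-6.47 -0.27  0.13]
twist -3.14 tilt -0.0001
twist 0.001 tilt 0.0001
joints [ 0.462  0.501 -0.132  1.916  0.095  0.731 -1.112]
```

```bash
python3 -m jog '[[[-0.6,0,0],0,-0.07],[[-1.2,0,0.0],0,-0.07],[[-1.8,0,0.1],0,-0.07],[[-2.4,0,0.1],0,-0.07],[[-3,0,0.1],0,-0.07]]'; python3 -m jog '[[[-0.6,0,0],0,-0.07],[[-1.2,0,0.0],0,-0.07],[[-1.8,0,0],0,-0.07],[[-2.4,0,0],0,-0.07],[[-2.8,0,0],0,-0.07]]'; python3 tgt.py 34 21 84; python3 - <<'E'
from bench import *
import cv2
a=grab_frame("scene")["image"][165:285,270:400]; cv2.imwrite("pics/s4.png",cv2.resize(a,None,fx=5,fy=5,interpolation=cv2.INTER_CUBIC))
E
```

```text
clock: 6.15
tcp_pos: [0.542, -0.2542, 0.2545]
orientation: [-0.197, 2.126, -2.126]
contact_force: [-1.2, -0.2, -0.5]
grip_width: 0.0454
clock: 6.78
tcp_pos: [0.5699, -0.2489, 0.2547]
orientation: [-0.196, 2.125, -2.125]
contact_force: [-2.7, -1.7, -0.8]
grip_width: 0.0455
clock 6.775 tcp [ 0.5699 -0.2489  0.2547] F [-2.73 -1.68 -0.82] w 0.0455
axes x,y,z: [[-0.983, -0.183, -0.0], [0.0, -0.0, -1.0], [0.183, -0.983, 0.0]]
tip in console mm [22.  21.5 81.3]
target tcp [ 0.5818 -0.2472  0.2574] shift cm [-1.21 -0.27  0.05]
twist -3.14 tilt -0.0
twist 0.002 tilt 0.0
joints [ 0.407  0.564 -0.129  1.799  0.097  0.784 -1.158]
```

View pics/s4.png

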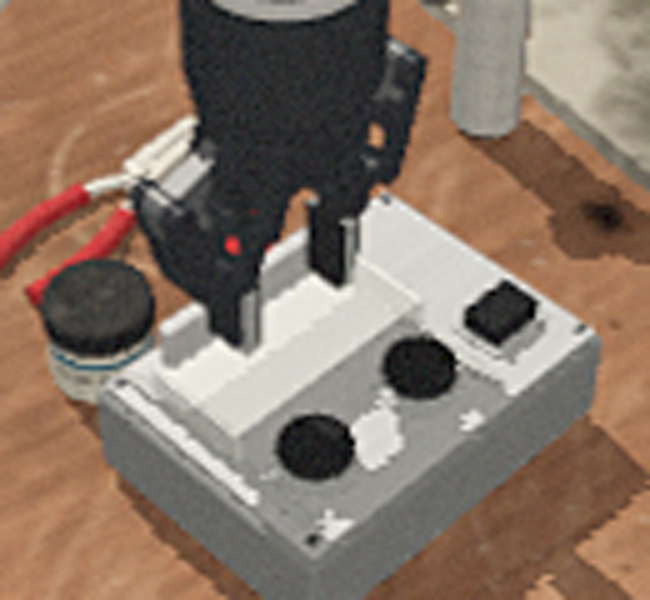

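The cover is sliding and both black keys now show at (316,446) and (419,366). I'll carry on to the stop.

```bash
python3 -m jog '[[[-0.4,0,0],0,-0.07],[[-0.8,0,0.0],0,-0.07],[[-0.8,0,0.0],0,-0.07]]';  python3 -m jog '[[[-0.3,0,0],0,-0.07],[[-0.3,0,0.0],0,-0.07]]';python3 -m jog '[[[-0.3,0,0],0,-0.07],[[-0.3,0,0.0],0,-0.07]]'
```

```text
clock: 7.2
tcp_pos: [0.5779, -0.2473, 0.2549]
orientation: [-0.195, 2.124, -2.124]
contact_force: [-0.2, -0.5, -0.9]
grip_width: 0.0457
clock: 7.45
tcp_pos: [0.5806, -0.2469, 0.2548]
orientation: [-0.195, 2.125, -2.125]
contact_force: [-0.5, -1.1, 0.0]
grip_width: 0.0458
clock: 7.7
tcp_pos: [0.5833, -0.2465, 0.2547]
orientation: [-0.196, 2.125, -2.125]
contact_force: [-0.3, -0.2, 1.1]
grip_width: 0.0459
```

```bash
python3 -m jog '[[[-0.2,0,0],0,-0.07],[[-0.2,0,0.0],0,-0.07]]'; python3 -m jog '[[[-0.2,0,0],0,-0.07],[[-0.2,0,0.0],0,-0.07]]';python3 tgt.py 34 21 84; python3 - <<'E'
from bench import *
import cv2
a=grab_frame("scene")["image"][165:285,270:400]; cv2.imwrite("pics/s5.png",cv2.resize(a,None,fx=5,fy=5,interpolation=cv2.INTER_CUBIC))
E
```

```text
clock: 7.95
tcp_pos: [0.5841, -0.2466, 0.2545]
orientation: [-0.198, 2.127, -2.127]
contact_force: [-6.3, -0.5, 4.8]
grip_width: 0.0454
clock: 8.2
tcp_pos: [0.5848, -0.2467, 0.2543]
orientation: [-0.202, 2.13, -2.129]
contact_force: [-11.3, -0.4, 7.0]
grip_width: 0.046
clock 8.2 tcp [ 0.5848 -0.2467  0.2543] F [-11.32  -0.42   6.99] w 0.046
axes x,y,z: [[-0.983, -0.181, 0.007], [-0.007, -0.0, -1.0], [0.181, -0.983, -0.001]]
tip in console mm [35.8 21.1 80.9]
target tcp [ 0.5818 -0.2472  0.2574] shift cm [ 0.3  -0.31 -0.01]
twist -3.142 tilt 0.0011
twist 0.0 tilt -0.0011
joints [ 0.392  0.583 -0.125  1.764  0.098  0.806 -1.17 ]
```

View pics/s5.png

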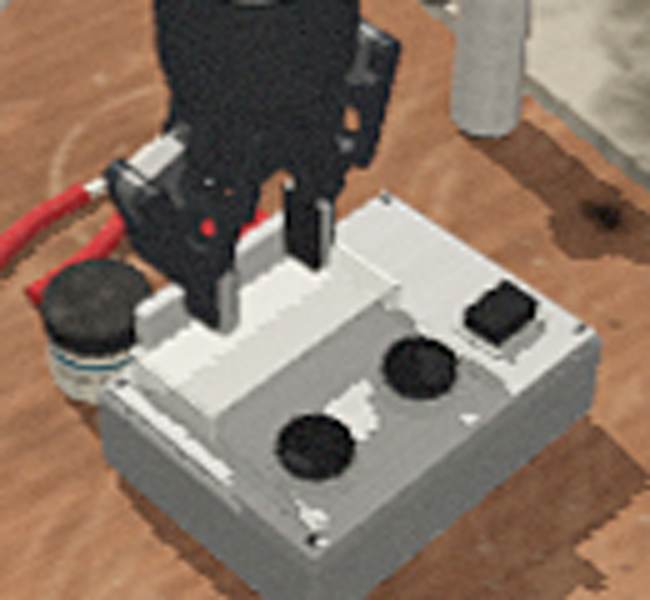

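The cover is at its stop: force rises, and tip x≈35 against 34 expected, so the console x is good. I'll back off and go over the keys.

```bash
python3 -m jog '[[[0.5,-0.1,0],0,-0.07],[[1.5,-0.6,0.0],0,-0.07],[[3,-0.6,0.0],0,-0.07],[[4.5,-0.6,0],0,-0.07],[[6,-0.6,0],0,-0.07],[[6.6,-0.6,0],0,-0.07],[[6.6,-0.6,0],0,-0.07]]';python3 tgt.py -30 22 84; python3 - <<'E'
from bench import *
import cv2
a=grab_frame("scene")["image"][165:285,270:400]; cv2.imwrite("pics/s6.png",cv2.resize(a,None,fx=5,fy=5,interpolation=cv2.INTER_CUBIC))
a=grab_frame("wrist")["image"][150:300,220:450]; cv2.imwrite("pics/w6.png",cv2.resize(a,(690,450),interpolation=cv2.INTER_CUBIC))
E
```

```text
clock: 9.12
tcp_pos: [0.5219, -0.258, 0.2608]
orientation: [-0.195, 2.125, -2.125]
contact_force: [-0.4, 0.1, -0.2]
grip_width: 0.0458
clock 9.125 tcp [ 0.5219 -0.258   0.2608] F [-0.44  0.12 -0.17] w 0.0458
axes x,y,z: [[-0.983, -0.182, -0.0], [0.0, -0.0, -1.0], [0.182, -0.983, 0.0]]
tip in console mm [-26.9  21.2  87.4]
target tcp [ 0.5187 -0.2578  0.2574] shift cm [ 0.31  0.34 -0.08]
twist -3.14 tilt -0.0001
twist 0.001 tilt 0.0001
joints [ 0.454  0.503 -0.132  1.893  0.093  0.751 -1.118]
```

View pics/s6.png

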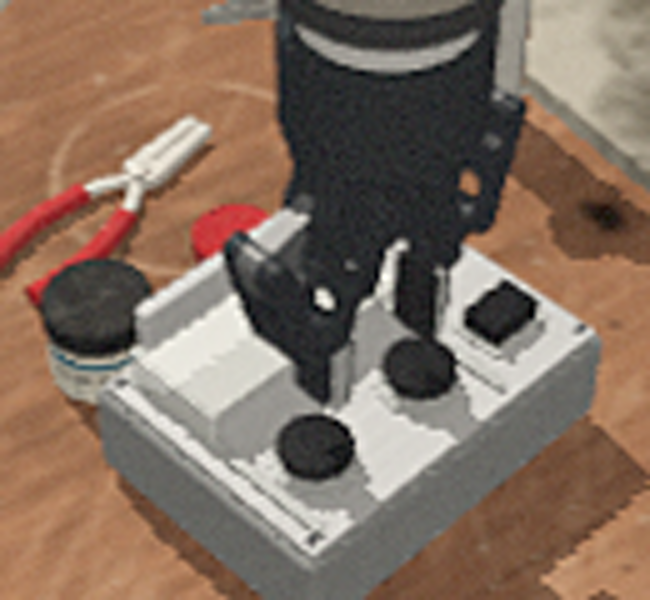

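View pics/w6.png

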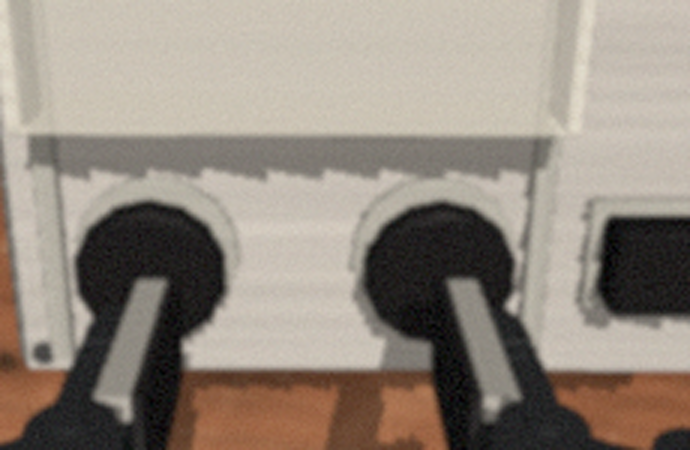

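Both tips are over the caps, about 2 mm to the right of their centres in the wrist view (caps at (150,270) and (439,270), tips mid ≈306 against 294). I'll correct that, widen slightly and descend to just above the keys.

```bash
python3 -m jog '[[[0.2,0,-0.2],0,-0.18],[[0.2,0.8,-0.2],0,-0.18],[[0.2,1.5,-0.2],0,-0.18],[[0.2,1.5,-0.2],0,-0.18]]'; python3 - <<'E'
from bench import *
import cv2
a=grab_frame("scene")["image"][165:285,270:400]; cv2.imwrite("pics/s7.png",cv2.resize(a,None,fx=5,fy=5,interpolation=cv2.INTER_CUBIC))
a=grab_frame("wrist")["image"][150:300,220:450]; cv2.imwrite("pics/w7.png",cv2.resize(a,(690,450),interpolation=cv2.INTER_CUBIC))
E
```

```text
clock: 9.72
tcp_pos: [0.5197, -0.256, 0.2447]
orientation: [-0.198, 2.127, -2.125]
contact_force: [0.7, 0.2, 0.0]
grip_width: 0.0503
```

View pics/s7.png

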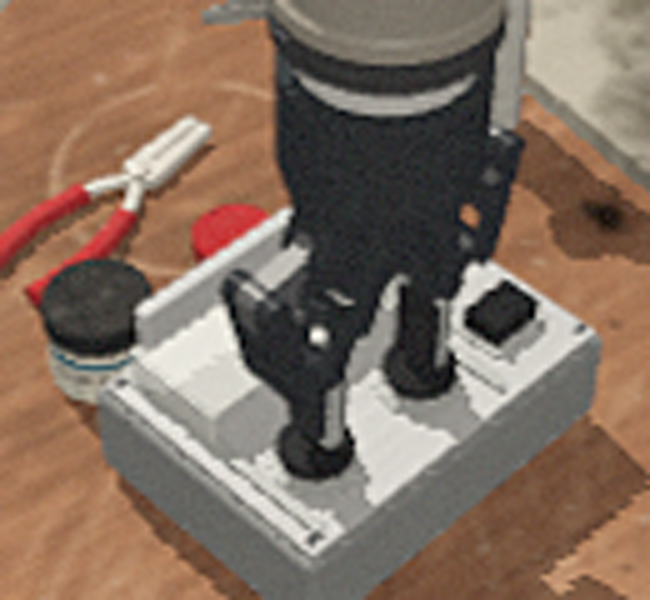

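View pics/w7.png

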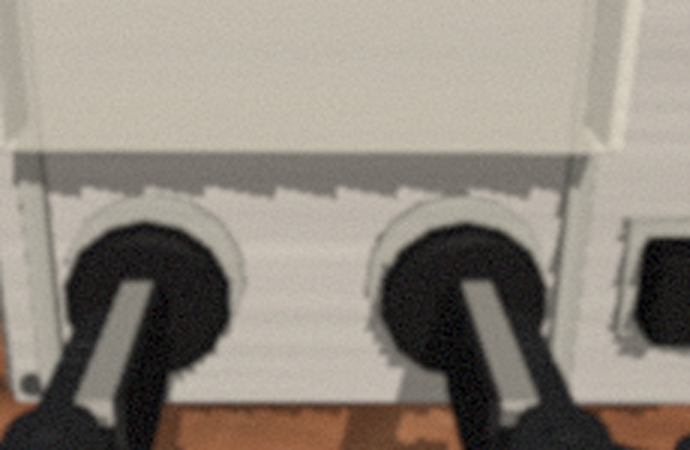

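Both tips sit centred over their caps. I'll press gradually.

```bash
python3 -m jog '[[[0,0.3,0],0,-0.18],[[0,0.5,0],0,-0.18],[[0,0.7,0],0,-0.18],[[0,0.9,0],0,-0.18],[[0,0.9,0],0,-0.18]]'; python3 -m jog '[[[0,0.2,0],0,-0.18],[[0,0.4,0],0,-0.18],[[0,0.4,0],0,-0.18]]';python3 -m jog '[[[0,0.2,0],0,-0.18],[[0,0.2,0],0,-0.18]]'
```

```text
clock: 10.45
tcp_pos: [0.52, -0.2562, 0.237]
orientation: [-0.196, 2.125, -2.125]
contact_force: [-1.9, 1.3, 5.0]
grip_width: 0.0502
clock: 10.82
tcp_pos: [0.52, -0.2563, 0.2333]
orientation: [-0.196, 2.125, -2.125]
contact_force: [-2.7, 1.0, 8.7]
grip_width: 0.0502
clock: 11.08
tcp_pos: [0.52, -0.2562, 0.2323]
orientation: [-0.195, 2.125, -2.126]
contact_force: [-5.4, 2.0, 17.3]
grip_width: 0.0504
```

The keys bottomed near TCP z≈0.2325. I'll press a touch more and hold.

```bash
R='x'; python3 -m jog '[[[0,0.1,0],0,-0.18],[[0,0.1,0],0,-0.18],[[0,0.1,0],0,-0.18],[[0,0.1,0],0,-0.18],[[0,0.1,0],0,-0.18],[[0,0.1,0],0,-0.18],[[0,0.1,0],0,-0.18],[[0,0.1,0],0,-0.18],[[0,0.1,0],0,-0.18],[[0,0.1,0],0,-0.18]]'; python3 - <<'E'
from bench import *
import cv2
a=grab_frame("scene")["image"][165:285,270:400]; cv2.imwrite("pics/s8.png",cv2.resize(a,None,fx=5,fy=5,interpolation=cv2.INTER_CUBIC))
a=grab_frame("wrist")["image"][150:300,220:450]; cv2.imwrite("pics/w8.png",cv2.resize(a,(690,450),interpolation=cv2.INTER_CUBIC))
E
```

```text
clock: 12.32
tcp_pos: [0.52, -0.2562, 0.2322]
orientation: [-0.195, 2.125, -2.126]
contact_force: [-8.0, 3.9, 25.0]
grip_width: 0.0505
```

View pics/s8.png

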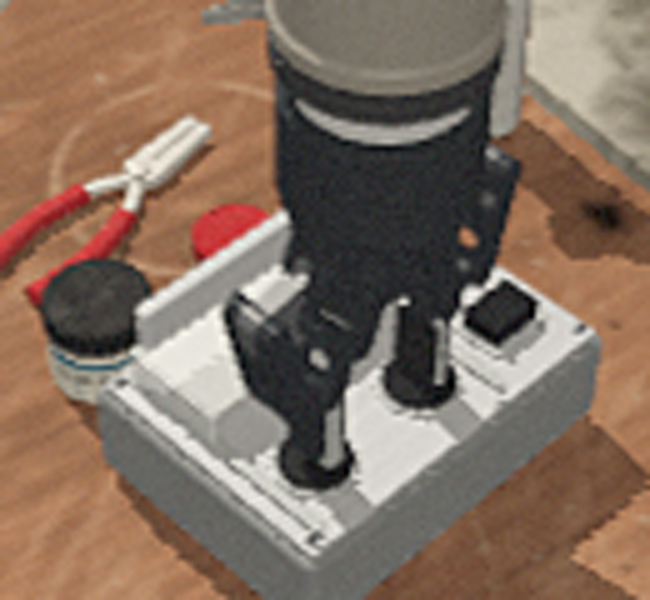

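View pics/w8.png

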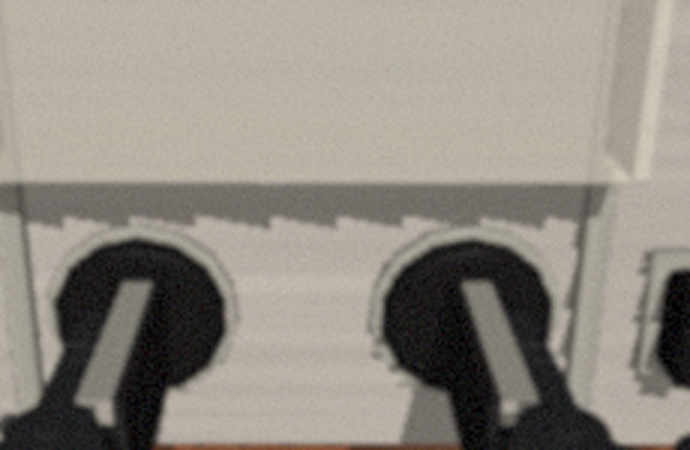

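Both caps are down: their tops dropped and their shadows shrank equally at (317,465) and (420,385). The cover is still back. I'll keep holding, then lift.

```bash
python3 -m jog '[[[0,0,0],0,-0.18],[[0,0,0],0,-0.18],[[0,0,0],0,-0.18],[[0,0,0],0,-0.18],[[0,0,0],0,-0.18],[[0,0,0],0,-0.18],[[0,0,0],0,-0.18],[[0,0,0],0,-0.18],[[0,0,0],0,-0.18],[[0,0,0],0,-0.18]]'
python3 -m jog '[[[0,0,0],0,-0.18],[[0,0,0],0,-0.18],[[0,0,0],0,-0.18],[[0,0,0],0,-0.18],[[0,0,0],0,-0.18],[[0,0,0],0,-0.18],[[0,0,0],0,-0.18],[[0,0,0],0,-0.18],[[0,0,0],0,-0.18],[[0,0,0],0,-0.18]]'
python3 -m jog '[[[0,-0.4,0],0,-0.18],[[0,-0.8,0],0,-0.18],[[0,-1.2,0],0,-0.18],[[0,-2,0],0,-0.18],[[0,-4,0],0,-0.18],[[0,-7,0],0,-0.18],[[0,-9,0],0,-0.18],[[0,-9,0],0,-0.18],[[0,-9,0],0,-0.18]]'; python3 - <<'E'
from bench import *
import cv2
for n in("scene","top"): cv2.imwrite(f"pics/{n}9.png",cv2.resize(grab_frame(n)["image"][165:300,230:400],None,fx=4,fy=4,interpolation=cv2.INTER_CUBIC))
cv2.imwrite("pics/w9.png",grab_frame("wrist")["image"])
E
```

```text
clock: 13.68
tcp_pos: [0.52, -0.2562, 0.2322]
orientation: [-0.195, 2.125, -2.126]
contact_force: [-8.4, 3.2, 26.1]
grip_width: 0.0503
clock: 14.92
tcp_pos: [0.52, -0.2562, 0.2322]
orientation: [-0.195, 2.125, -2.126]
contact_force: [-7.9, 3.5, 25.2]
grip_width: 0.0504
clock: 16.05
tcp_pos: [0.5196, -0.2561, 0.3189]
orientation: [-0.197, 2.126, -2.125]
contact_force: [0.3, 0.5, 0.0]
grip_width: 0.0505
```

View pics/scene9.png

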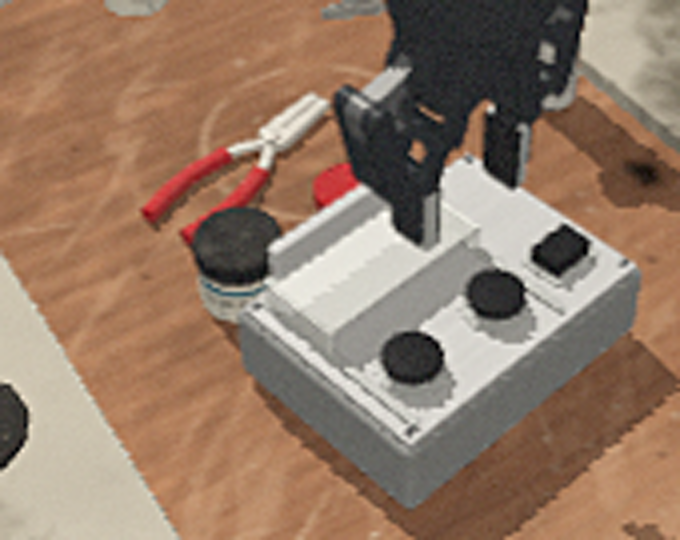

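View pics/w9.png

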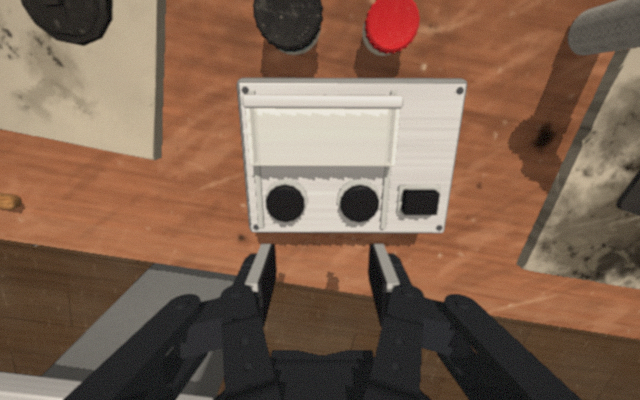

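Both round keys are up at (285,203) and (359,203), and the stop key at (420,202) is up. The cover is at the back with its lip at row 101, the pots and pliers look unmoved, and the gripper is clear.

```bash
python3 -c "
from bench import *
print(hand_in())"
```

```text
the job is handed in; nothing more can be done
None
```

The job is done and handed in at about 16 s on the clock, well inside the 48 s limit; the interface gives no verdict.

- **Cover:** I pushed it back by the front of its lip until the force rose to about 11 N against the stop. The fingers stood about where the given dimensions put them at full travel.
- **Keys:** I pressed both round keys together, one fingertip on each, until they bottomed. They were held there from about 11.1 to 14.9 s at about 17–26 N total, then released.
- **Last checks:** The final scene and wrist pictures show both round keys and the stop key up, the cover back, and the gripper clear with near-zero force. The pots and pliers look unmoved; I judged that by eye and did not measure it.
- **Disagreements:**
  - The top and wrist camera fits differed by about 4 mm sideways. I used the mean and corrected about 2 mm from the wrist view before pressing.
  - The scene view suggested the fingertips were higher than stated. Touching the clear plate gave a tip distance of 171.3 mm instead of 173.4 mm. That touch, made before the cover was moved, pressed the plate with up to about 28 N.

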